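Aim the sprung reading probe at the red-capped vial and hold it out over it

TASK

Turn the yellow knob on the probe stand, in small turns, until the probe's arm points straight at the red-capped vial, with the rod still fully in. Then take the green grip post on the probe head, pull the rod out against its spring until the whole orange ring has just come clear of the sleeve, so that the head is over the red cap, and finish while still holding it there. Leave both vials standing where they are and do not push the other things on the bench about.

Things in the scene. Friction and masses are not known exactly. Their poses are not given: they have to be found in the camera images.
- stand: the probe stand, fixed to the bench. Origin on the bench under the column's axis, about which the probe arm swings; x is where the probe points at aim 0, y left of that, z up. Base plate x -60 to 110, y -200 to 70, 12 thick. White column radius 32, arm's hub up to 140 high. White gear housing 64 x 64, 92 high, centred at x 70, y -150, the knob on top
- knob: the stiff knob (about 0.17 N m), vertical axis, stays where left. Origin on its axis, 94 above the bench. On a round skirt (radius 24, 10 high) a yellow grip bar along the knob's x: 46 long, 14 wide, top 44 above the origin; parallel to the stand's x at the start. Turns 2.4 rad either way. Geared: the probe arm swings the same way round, 1 rad per 4 rad of knob
- knob_grip (a point): point on the knob's axis, 30 above the knob's origin, at the height to grip the bar (124 above the bench)
- aim (a joint): swing of the probe arm about the column's axis, rad; 0 along the stand's x (start), positive to the left (counter-clockwise from above); a quarter of the knob's turn. The gears hold it, but 3 to 4 N sideways on the head can shift it
- mouth (a point): centre of the mouth of the blue sleeve (radius 13, black mouth ring radius 16), which runs level from the column, 120 above the bench; the mouth is 125 from the column's axis and swings with the arm
- rod (a joint): how far the steel rod (radius 7) is out of the sleeve, m: 0 fully in (start), stop at 0.115. A spring pulls it back: 3.6 N at 0, plus 60 N per m (8.4 N at 0.080), a little friction. At 0.080 the 8 mm wide orange ring on the rod has just come wholly out of the sleeve: the length mark
- head: probe head on the rod's end: white block 30 x 30 x 24, origin at its centre, 120 above the bench; 150 from the column's axis with the rod in, 230 at the length mark. x points outward along the rod, z up. On it a green upright grip post, radius 9, 50 high, its top 62 above this origin; the reading eye is under it, 21 below the origin
- handle (a point): point on the axis of the grip post, 40 above the head's origin (160 above the bench), the height to grip; pull along the head's x axis
- vial_red: the red-capped vial, the target: radius 14, 55 high, loose, standing on the pad (20 high) of one of the two swing arms, 230 from the column's axis, left or right of the probe's first direction. Origin at the centre of its underside; its top is 75 above the bench
- vial_blue: the same vial with a blue cap, on the other swing arm: not to be aimed at, leave it standing
- swing_left: left swing arm, fixed: a low aluminium bar (20 wide, up to 20 high, red line along it) from the column outward along its own x axis to a round pad (radius 20) at 230. Origin on the bench under the column's axis
- swing_right: right swing arm, the same
- tip_box: bystander: blue pipette-tip box, 82 x 120, 65 high, standing left of the stand; origin at its underside centre
- tube_rack: bystander: orange tube rack, 90 x 160, 47 high; origin at its underside centre
- pipette: bystander: white pipette lying along its x axis, 240 long, 26 high; origin on the bench
- bottle: bystander: amber bottle, radius 35, 150 high; origin at its underside centre
- beaker: bystander: clear open cup, radius 35, 85 high; origin at its underside centre
- marker: bystander: pen lying along its x axis, 140 long, 14 thick; origin on the bench

How it is judged (in metres and radians):
On the way:
1. turned by its knob, the probe arm points at the red vial, to 8 mm at the vial (2 degrees), the rod still in (under 15 mm out) (y of vial_red in the frame of head between -0.008 and 0.008 m and value of joint rod below 0.015 m and contact force between the fingers and knob above 0.5 N), for 0.1 s.
At the end, for the whole second after the job is handed in: The fingers hold the probe head (at least 3 N) with the rod still, pulled out to its mark (80 mm, between 75 and 86), the head within 12 mm horizontally of the red vial's centre, and both vials standing within 10 mm of where they were (value of joint rod between 0.075 and 0.086 m and horizontal distance between head and vial_red below 0.012 m and contact force between the fingers and head above 3 N and velocity of joint rod between -0.01 and 0.01 m/s and angle between each of vial_red, vial_blue's own z axis and vertical below 0.1 rad and distance of each of vial_red, vial_blue from where it was at the start of the episode below 0.01 m); the arm keeps its last pose, push and grip.
It fails at once if a vial was tipped (over 0.25 rad) or pushed more than 15 mm (angle between any of vial_red, vial_blue's own z axis and vertical above 0.25 rad or distance of any of vial_red, vial_blue from where it was at the start of the episode above 0.015 m).
It fails at once if another thing on the bench was pushed more than 30 mm (distance of any of tip_box, tube_rack, pipette, bottle, beaker, marker from where it was at the start of the episode above 0.03 m).
It also fails if it takes over 58 s, if anything falls off the work surface, if the arm or the gripper's body presses on something with over 40 N, if the wrist force passes 120 N, or if a joint passes its speed limit or range.

ROBOT

A 6-joint arm with a two-finger parallel gripper is mounted at the origin on the work surface. World frame = base frame: x ahead of the robot, y to its left, z up, the work surface at z = 0. Lengths are in m, angles in degrees, forces in N, time in s.
With the tool pointing down it reaches from about 0.25 to 0.8 m from the base axis. Payload 3.9 kg.
Tool frame: the origin (TCP) lies on the centre line of the jaws, within the pads' length; the fingertips stand 17 mm ahead of it and the grasp point (between the pads) lies 2 mm behind it; z points along the fingers, y is the direction in which the jaws open and shut (so a half turn about z gives the same grasp; the last joint's range is limited). The gripper opens to 85 mm and grips with 20 to 120 N. Pads are 22 mm wide; open, the fingers measure 114 mm over their backs; the gripper's body (76 mm by 85 mm) begins 54 mm behind the grasp point. The pads swing forward as they close: fully open they stand 13 mm farther back than shut.
Start: joints at [-74.886, 14.897, -7.913, 67.191, 0, 90], TCP at [0.137, -0.507, 0.248] pointing down, gripper open.
Joint ranges: [-159.42, 159.42], [-47.68, 98.78], [-73.54, 78.23], [-108.79, 121.32], [-90, 84.71], [-180, 180]. Speed limits (degrees/s): [147.25, 147.25, 180, 180, 180, 180].

INTERFACE

Orientations are given as [roll, pitch, yaw] about the fixed x, y, z axes, in that order (R = Rz(yaw) Ry(pitch) Rx(roll)).
In Python, from bench import env gives the robot as it stands.
- The arm moves only by the tool send_rows, never from a script. Its argument "motion" is one flat list of numbers, 6 for each row, row after row: the shift along the tool's x, y, z as a fraction of full scale, then the turn, a rotation vector about the tool's x, y, z as a fraction of full scale. A call has 1 to 12 rows; each row is the pose to reach, as a shift and turn from the pose measured when the call began, along the tool's axes at that moment; what a row does not reach only later rows make up. Full scale, the value 1, is 0.25 m for a shift and 0.5 rad for a turn. A row lasts 1/12 s, in which the tool goes at most 41.7 mm and 7.16 degrees, less where a joint would pass 70% of its speed; a pose out of reach is approached as far as the arm can. A call with a number of a shift or a turn outside -1 to 1 is refused whole. A call with a gripper value outside its range is refused whole. "gripper" is the gripper's target within -1 to 1 (fully open at 1, half-way at 0, shut at -1), set as the call begins (left out, the last holds). The fingers move at their own pace and stop on an object; "squeeze" is the grip in N (left out, the last holds). Time passes only in rows, so rows that repeat a pose let the fingers close. It gives the time, the measured TCP pose, the force and the opening at its end, in the units of the state.
- env.read_state(): the state, without advancing time (a new reading comes with each control period).
- env.snapshot(name): name is "side" or "top" or "wrist"; returns the picture (400x640x3 uint8, red, green, blue); there is no depth.
- env.camera_info(name): a dict with "mtx" (3x3 intrinsics, pixels), "R" (3x3) and "t" (3): a world point X has camera coordinates R X + t. Camera axes: x right, y down, z forward; pixel columns grow to the right and rows downward; lengths in m; the calibration is good to about 2 mm. The wrist camera is an equidistant fisheye: a pixel r from the principal point sees the ray r / f radians off the axis. A picture is of the moment at which its call begins: read the wrist's pose just before it. camera_info takes no time and is no camera call; for the wrist camera it gives the pose at the moment of the call.
- env.sign_off(): hands the job in, once; it reports no verdict.
The state is a dict: "time": time; "q": joint angles; "qd": joint speeds; "joint_torque": joint torques, N m; "ee_pos": TCP position; "tcp_rot": TCP orientation; "ft_force": force on the tool from outside, world axes, zero at the start; "ft_torque": the same for the moment, N m; "width": finger opening in m.
Only numpy, scipy, OpenCV 4.12 (cv2) and the standard library are available. Lean on these libraries where they do the work, as an engineer would, in place of code of your own. Each camera call takes 0.05 s, during which the arm holds its last target. There are 200 camera calls.

## Working session

There is one attempt and no reset: what is moved stays moved. The work goes in short steps, Python scripts to look and compute and a tool call to move; the robot and the scene stay as the last step left them, time stands still between calls to the robot, and variables do not carry over. Pictures are saved under pics/ and viewed, about 8 in all and at most 12, crops included, and the job is handed in when it is done.

Besides the shell and the picture viewer there is one more tool, called after "Call:" as name(argument=value, ...), one argument or row to a line, values as JSON. send_rows: Moves the arm, as the interface text tells. Shift numbers are shares of 0.25 m and turn numbers shares of 0.5 rad, none past 1 either way. Its arguments: {"type":"object","properties":{"motion":{"type":"array"},"gripper":{"type":"number"},"squeeze":{"type":"number"}},"required":["motion"]}

```bash
mkdir -p pics; ls
cat > h.py <<'E'
import numpy as np, cv2
from bench import env
def snap(n,f):
    c=env.camera_info(n); im=env.snapshot(n); cv2.imwrite('pics/'+f,im[:,:,::-1]); return im,c
def ray(c,u,v,fish=False):
    K=np.array(c['mtx']);R=np.array(c['R']);t=np.array(c['t'])
    x=(u-K[0,2])/K[0,0];y=(v-K[1,2])/K[1,1]
    if fish:
        r=np.hypot(x,y)+1e-12; d=np.array([np.sin(r)*x/r,np.sin(r)*y/r,np.cos(r)])
    else: d=np.array([x,y,1.])
    return -R.T@t, R.T@d
def onz(c,u,v,z,fish=False):
    o,d=ray(c,u,v,fish); return o+d*(z-o[2])/d[2]
def proj(c,X):
    K=np.array(c['mtx']);p=np.array(c['R'])@np.array(X)+np.array(c['t']);p=K@p;return p[:2]/p[2]
E
python3 - <<'E'
from h import *
a,c=snap('top','t0.png');b,d=snap('side','s0.png')
print(c,d,env.read_state())
E
```

```text
pics
{'mtx': array([[449.31001469,   0.        , 318.30739265],
       [  0.        , 449.31001469, 192.21459499],
       [  0.        ,   0.        ,   1.        ]]), 'R': array([[ 0.00134518, -0.99998999,  0.00426753],
       [-0.99277882, -0.00184735, -0.11994497],
       [ 0.11995165, -0.00407536, -0.99277137]]), 't': array([-0.00193564,  0.51239258,  1.4513363 ])} {'mtx': array([[425.1567434 ,   0.        , 317.98062443],
       [  0.        , 425.1567434 , 201.90257568],
       [  0.        ,   0.        ,   1.        ]]), 'R': array([[ 0.97783107, -0.20932153, -0.00555812],
       [-0.10564669, -0.47025589, -0.87618387],
       [ 0.1807904 ,  0.85734701, -0.48194495]]), 't': array([-0.48885084,  0.16211987,  1.25158138])} {'time': 0.1, 'q': array([-7.48867753e+01,  1.49311336e+01, -7.98099055e+00,  6.71908377e+01,
       -1.27807161e-03,  8.99986980e+01]), 'qd': array([-0.05646783, -0.10911126,  0.11148914,  0.0587544 , -0.04664178,
        0.04732735]), 'joint_torque': array([-1.70143999e-04, -4.06506765e+01,  2.54528135e+01,  1.00804190e-02,
        6.91225705e-05, -6.31249037e-06]), 'ee_pos': array([ 0.13671589, -0.50625299,  0.24753845]), 'tcp_rot': array([-1.79897038e+02,  1.27572983e-03,  1.51145290e+01]), 'ft_force': array([ 0.14329631,  0.20827014, -0.74418384]), 'ft_torque': array([-0.00830798, -0.04499342, -0.01107132]), 'width': 0.08583069215265941}
```

View pics/t0.png

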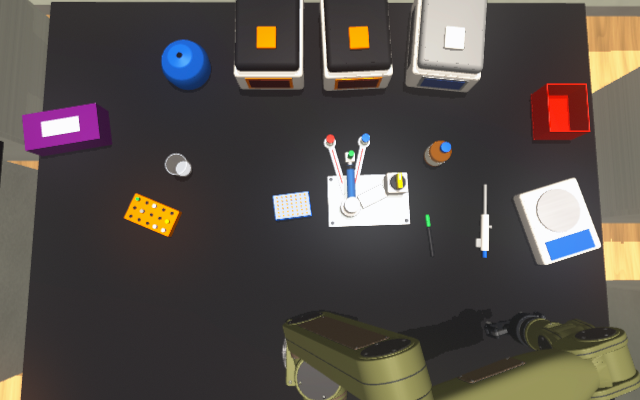

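View pics/s0.png

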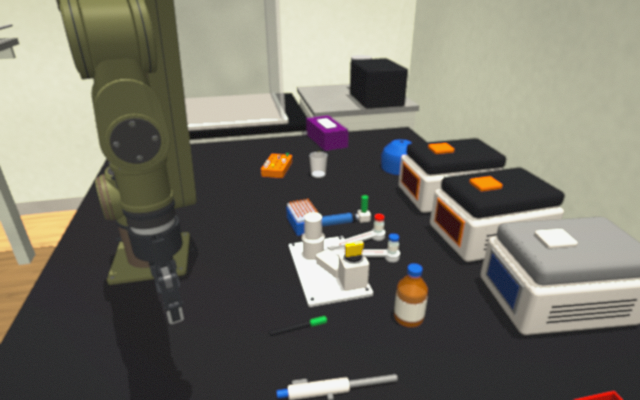

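The top view shows the column near (351,205), the red cap at (330,141) to the left, the blue cap at (364,139), the green post at (350,156) and the knob bar at (400,182). The side view shows that the knob and post are free to reach from above. Next I'll measure them.

Run:
```python
from h import *
im=cv2.imread('pics/t0.png');c=env.camera_info('top');hsv=cv2.cvtColor(im,cv2.COLOR_BGR2HSV)
def blob(lo,hi,box):
    x0,y0,x1,y1=box;m=cv2.inRange(hsv,np.array(lo),np.array(hi));k=np.zeros_like(m);k[y0:y1,x0:x1]=m[y0:y1,x0:x1]
    ys,xs=np.nonzero(k);r=cv2.minAreaRect(np.c_[xs,ys].astype(np.float32));return xs.mean(),ys.mean(),len(xs),r
for n,lo,hi,box,z in [('red',(0,120,80),(8,255,255),(318,128,342,150),.07),('bluecap',(100,120,80),(125,255,255),(355,128,378,150),.07),
 ('green',(40,100,60),(85,255,255),(340,145,362,166),.17),('yellow',(20,120,80),(35,255,255),(385,165,412,195),.135),('sleeve',(95,120,50),(125,255,255),(343,165,362,205),.12)]:
    u,v,k,r=blob(lo,hi,box);print(n,u,v,k,r,onz(c,u,v,z))
# base plate corners
m=cv2.inRange(hsv,np.array((0,0,150)),np.array((180,60,255)));m[:160]=0;m[230:]=0;m[:,:322]=0;m[:,415:]=0
ys,xs=np.nonzero(m)
P=np.array([onz(c,x,y,.012)[:2] for x,y in zip(xs,ys)])
b=np.c_[xs,ys]; r=cv2.minAreaRect(b.astype(np.float32));print(r)
for q in cv2.boxPoints(r):print(q,onz(c,*q,.012))
cv2.imwrite('pics/c.png',cv2.resize(im[120:235,310:420],None,fx=5,fy=5,interpolation=cv2.INTER_CUBIC))
```

```text
red 329.91803278688525 137.95081967213116 61 ((330.0, 138.0), (8.0, 8.0), 90.0) [ 0.68586222 -0.03855295  0.07      ]
bluecap 365.5 137.0 60 ((365.5, 137.0), (8.0, 7.0), 90.0) [ 0.68930907 -0.15460171  0.07      ]
green 350.51428571428573 153.34285714285716 35 ((350.2500305175781, 153.25), (4.949747085571289, 7.071067810058594), 45.0) [ 0.61398223 -0.09762818  0.17      ]
yellow 398.961038961039 181.4805194805195 77 ((399.0, 181.0), (14.0, 6.0), 90.0) [ 0.53353627 -0.24877927  0.135     ]
sleeve 350.3121693121693 182.1005291005291 189 ((350.28314208984375, 182.3798370361328), (27.067798614501953, 6.832648277282715), 86.98721313476562) [ 0.53347442 -0.10018829  0.12      ]
((368.0, 193.0), (66.0, 82.0), 90.0)
[327. 160.] [ 0.62409592 -0.03034382  0.012     ]
[409. 160.] [ 0.62469729 -0.30697047  0.012     ]
[409. 226.] [ 0.40245868 -0.30188432  0.012     ]
[327. 226.] [ 0.40204068 -0.03012719  0.012     ]
```

View pics/c.png

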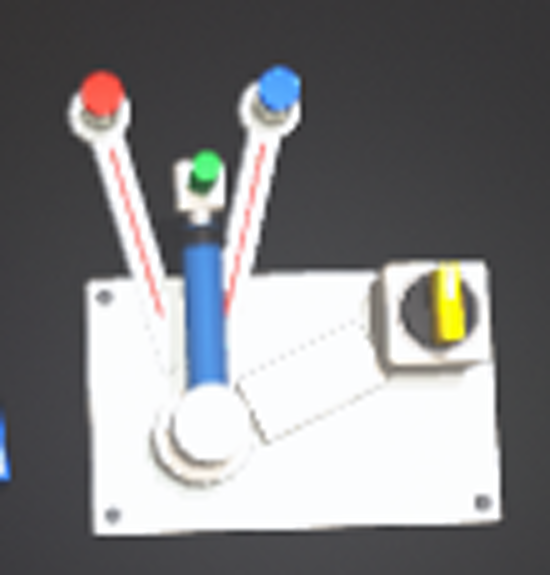

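Call:
send_rows(
  motion=[0.9,-0.28,0,0,0,0.24,0.9,-0.28,0,0,0,0.24,0.9,-0.28,0,0,0,0.24,0.9,-0.28,0,0,0,0.24,0.9,-0.28,0,0,0,0.24,0.9,-0.28,0,0,0,0.24,0.9,-0.28,0,0,0,0.24],
  gripper=1,
)

```text
time: 0.68
ee_pos: [0.3397, -0.377, 0.2473]
tcp_rot: [-179.8, -0.1, 8.6]
ft_force: [-1.5, -0.2, -0.2]
width: 0.0855
```

```bash
cat >> h.py <<'E'
from scipy.spatial.transform import Rotation as Ro
def plan(p,yaw):
    s=env.read_state();A=Ro.from_euler('xyz',s['tcp_rot'],degrees=True)
    B=Ro.from_euler('xyz',[180,0,yaw],degrees=True)
    print('t',s['time'],'pos',s['ee_pos'].round(4),s['tcp_rot'].round(2),'q',s['q'].round(1),'F',s['ft_force'].round(1),'w',round(s['width'],4))
    print('shift',(A.inv().apply(np.array(p)-s['ee_pos'])/.25).round(3),'turn',((A.inv()*B).as_rotvec()/.5).round(3))
E
python3 -c "
from h import *
plan([.53,-.25,.25],1)"
```

```text
t 0.6833 pos [ 0.3397 -0.377   0.2473] [-1.7981e+02 -1.1000e-01  8.6100e+00] q [-48.1  13.3 -10.3  66.5   0.2 123.3] F [-1.5 -0.2 -0.2] w 0.0855
shift [ 0.829 -0.388 -0.008] turn [-0.007 -0.003  0.266]
```

Call:
send_rows(
  motion=[0.83,-0.39,0,0,0,0.266,0.83,-0.39,0,0,0,0.266,0.83,-0.39,0,0,0,0.266,0.83,-0.39,0,0,0,0.266,0.83,-0.39,0,0,0,0.266,0.83,-0.39,0,0,0,0.266,0.83,-0.39,0,0,0,0.266,0.83,-0.39,0,0,0,0.266],
)

```text
time: 1.35
ee_pos: [0.5307, -0.2488, 0.247]
tcp_rot: [-179.8, 0.0, 1.1]
ft_force: [-1.3, -0.2, -0.7]
width: 0.0852
```

Run:
```python
from h import *
plan([.53,-.25,.25],1)
im,c=snap('wrist','w1.png');print(c)
```

```text
t 1.35 pos [ 0.5307 -0.2488  0.247 ] [-1.7979e+02  2.0000e-02  1.1400e+00] q [-25.2  21.1   0.9  69.9   0.2 153.6] F [-1.3 -0.2 -0.7] w 0.0852
shift [-0.003  0.005 -0.012] turn [-0.007  0.001  0.005]
{'mtx': array([[309.70691629,   0.        , 320.52539479],
       [  0.        , 309.70691629, 201.39048315],
       [  0.        ,   0.        ,   1.        ]]), 'R': array([[ 0.01872277, -0.99981966, -0.00317847],
       [-0.95399933, -0.01881596,  0.2992177 ],
       [-0.29922355, -0.00256993, -0.95417958]]), 't': array([-0.25820249,  0.46407882,  0.53574931])}
```

View pics/w1.png

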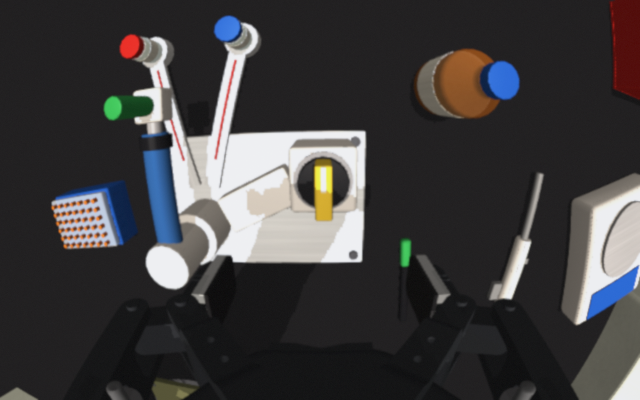

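The wrist view shows the bar's top face at about (323,178), the hub top at (168,266), the post top at (112,108) and the red cap at (131,47). The jaws straddle the bar.

```bash
cat > m.py <<'E'
from h import *
def hull(im,lo,hi,box):
    hsv=cv2.cvtColor(im,cv2.COLOR_BGR2HSV);x0,y0,x1,y1=box
    m=cv2.inRange(hsv,np.array(lo),np.array(hi));k=np.zeros_like(m);k[y0:y1,x0:x1]=m[y0:y1,x0:x1];ys,xs=np.nonzero(k);return xs,ys
E
python3 - <<'E'
from m import *
im=cv2.imread('pics/w1.png');c=env.camera_info('wrist')
W=lambda n,lo,hi,box,z:(lambda q:(print(n,len(q[0]),q[0].min(),q[0].max(),q[1].min(),q[1].max(),np.array([onz(c,a,b,z,True)[:2] for a,b in zip(*q)]).mean(0).round(4)),q)[1])(hull(im,lo,hi,box))
xs,ys=W('bartop',(22,100,190),(38,255,255),(300,140,345,230),.138)
P=np.array([onz(c,a,b,.138,True)[:2] for a,b in zip(xs,ys)]).astype(np.float32)*1000;print(cv2.minAreaRect(P))
W('red',(0,150,170),(10,255,255),(115,30,150,65),.075)
W('hub',(0,0,200),(180,40,255),(140,240,192,290),.14)
W('green',(40,100,60),(85,255,255),(100,90,135,125),.182)
for n,u,v,z in [('hub',168,266,.14),('redcap',131,47,.075),('post',111,108,.182),('sleevemid?',158,180,.133),('blue',228,29,.075),('c1',354,141,.012),('c2',353,255,.012)]:
    print(n,onz(c,u,v,z,True).round(4))
cv2.imwrite('pics/c2.png',cv2.resize(im[20:300,90:350],None,fx=2.1,fy=2.1,interpolation=cv2.INTER_CUBIC))
E
```

```text
bartop 694 315 331 166 220 [ 0.5389 -0.2515]
((539.849853515625, -251.25137329101562), (44.26913070678711, 12.485465049743652), 1.4622783660888672)
red 338 120 138 35 57 [ 0.685  -0.0412]
hub 1306 146 187 246 287 [ 0.4665 -0.1055]
green 689 103 134 95 120 [ 0.6142 -0.1064]
hub [ 0.468  -0.1074  0.14  ]
redcap [ 0.6833 -0.0437  0.075 ]
post [ 0.6142 -0.0991  0.182 ]
sleevemid? [ 0.5489 -0.1071  0.133 ]
blue [ 0.687 -0.157  0.075]
c1 [ 0.5683 -0.2874  0.012 ]
c2 [ 0.4213 -0.2933  0.012 ]
```

View pics/c2.png

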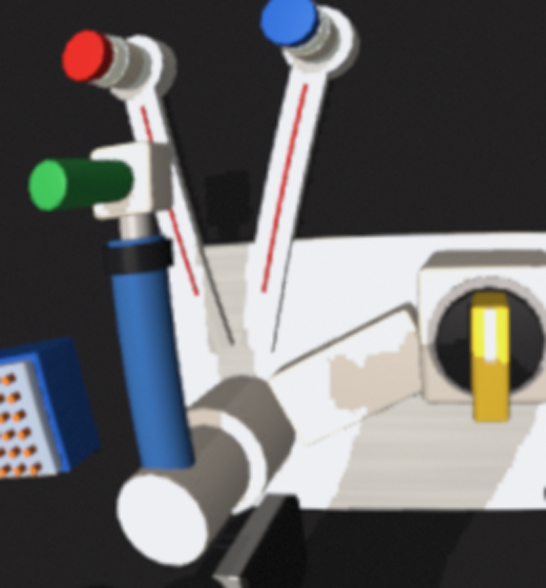

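The crop shows the whole bar top, 44 x 12.5 mm as expected, at 1.5° yaw. The red lines on the swing arms should give the column axis and the bearings.

Run:
```python
from m import *
im=cv2.imread('pics/w1.png');c=env.camera_info('wrist')
L=[]
for box in [(150,65,190,185),(205,55,245,162)]:
    hsv=cv2.cvtColor(im,cv2.COLOR_BGR2HSV)
    m=(cv2.inRange(hsv,np.array((0,60,100)),np.array((12,255,255)))|cv2.inRange(hsv,np.array((168,60,100)),np.array((180,255,255))))
    k=np.zeros_like(m);x0,y0,x1,y1=box;k[y0:y1,x0:x1]=m[y0:y1,x0:x1];ys,xs=np.nonzero(k)
    P=np.array([onz(c,a,b,.02,True)[:2] for a,b in zip(xs,ys)]).astype(np.float32)
    vx,vy,x,y=cv2.fitLine(P,cv2.DIST_HUBER,0,.01,.01).ravel();s=np.sign(vx);vx*=s;vy*=s
    print(len(xs),P.min(0),P.max(0),np.degrees(np.arctan2(vy,vx)));L.append((vx,vy,x,y))
(a,b,x,y),(d,e,p,q)=L
t=np.linalg.solve([[a,-d],[b,-e]],[p-x,q-y]);O=np.array([x+a*t[0],y+b*t[0]]);print('axis',O)
for l in L:print('vial',O+.23*np.array(l[:2]))
plan([.540,-.2513,.127],1.5)
```

```text
131 [ 0.5467298 -0.0811296] [ 0.659877   -0.04693729] 16.049904
255 [ 0.54841185 -0.15066992] [ 0.6633994  -0.12278873] -12.943819
axis [ 0.46454588 -0.10379365]
vial [ 0.68558073 -0.04020451]
vial [ 0.6887016  -0.15531263]
t 1.4 pos [ 0.5297 -0.2495  0.2472] [-1.7979e+02  4.0000e-02  1.0400e+00] q [-25.3  21.    0.8  70.    0.2 153.6] F [-0.8 -0.9 -0.3] w 0.0854
shift [0.042 0.01  0.481] turn [-0.007  0.001 -0.016]
```

Call:
send_rows(
  motion=[0.04,0.01,0.24,0,0,-0.016,0.04,0.01,0.48,0,0,-0.016,0.04,0.01,0.48,0,0,-0.016,0.04,0.01,0.48,0,0,-0.016,0.04,0.01,0.48,0,0,-0.016],
)

```text
time: 1.82
ee_pos: [0.5362, -0.2516, 0.1257]
tcp_rot: [-179.6, 0.4, 1.4]
ft_force: [0.2, 0.0, -0.3]
width: 0.0852
```

Call:
send_rows(
  motion=[0,0,0,0,0,0,0,0,0,0,0,0,0,0,0,0,0,0,0,0,0,0,0,0,0,0,0,0,0,0,0,0,0,0,0,0,0,0,0,0,0,0,0,0,0,0,0,0],
  gripper=-1,
  squeeze=50,
)

```text
time: 2.48
ee_pos: [0.5369, -0.2506, 0.127]
tcp_rot: [-179.6, 0.3, 1.4]
ft_force: [-0.9, 2.6, 6.4]
width: 0.0131
```

```bash
python3 -c "
from h import *
plan([.540,-.2513,.127],1.5);s=env.read_state();print(s['ft_torque'])"
```

```text
t 2.4833 pos [ 0.5369 -0.2506  0.127 ] [-179.56    0.27    1.44] q [-25.2  25.9 -10.   54.5   0.3 153.4] F [-0.9  2.6  6.4] w 0.0131
shift [ 0.012  0.003 -0.   ] turn [-0.015  0.009 -0.002]
[0.59293946 0.09847571 0.06696011]
```

Call:
send_rows(
  motion=[0,0.001,0,0,0,-0.15,0,0.002,0,0,0,-0.3,0,0.003,0,0,0,-0.45,0,0.004,0,0,0,-0.6,0.001,0.005,0,0,0,-0.75,0.001,0.005,0,0,0,-0.9,0.001,0.006,0,0,0,-0.95,0.001,0.006,0,0,0,-0.95,0.001,0.006,0,0,0,-0.95],
)

```text
time: 3.23
ee_pos: [0.5372, -0.2518, 0.127]
tcp_rot: [-179.5, 0.0, 28.7]
ft_force: [-0.1, 1.7, -0.6]
width: 0.0135
```

```bash
python3 -c "
from h import *
plan([.5385,-.2533,.127],57);s=env.read_state();print(s['ft_torque'])"
```

```text
t 3.2333 pos [ 0.5372 -0.2518  0.127 ] [-1.7948e+02  4.0000e-02  2.8650e+01] q [-25.3  26.   -9.9  54.6   0.3 126.1] F [-0.1  1.7 -0.6] w 0.0135
shift [ 0.002  0.008 -0.   ] turn [-0.018 -0.003 -0.99 ]
[-0.00255968 -0.05624085  0.09687584]
```

Call:
send_rows(
  motion=[0,0.001,0,0,0,-0.15,0,0.002,0,0,0,-0.3,0,0.003,0,0,0,-0.45,0.001,0.004,0,0,0,-0.6,0.001,0.005,0,0,0,-0.75,0.001,0.006,0,0,0,-0.9,0.002,0.006,0,0,0,-0.99,0.002,0.006,0,0,0,-0.99,0.002,0.006,0,0,0,-0.99],
)

```text
time: 3.98
ee_pos: [0.5381, -0.2527, 0.127]
tcp_rot: [-179.5, -0.2, 57.0]
ft_force: [-0.7, 0.8, -0.3]
width: 0.0132
```

Run:
```python
from m import *
plan([.5385,-.2533,.127],58)
im,c=snap('wrist','w2.png');a,d=snap('top','t2.png')
w=cv2.resize(im[:,:,::-1],None,fx=1,fy=1);t=cv2.resize(a[120:235,300:420,::-1],None,fx=4.5,fy=3.478,interpolation=cv2.INTER_CUBIC)
cv2.imwrite('pics/v2.png',w);cv2.imwrite('pics/v2t.png',t)
```

```text
t 3.9833 pos [ 0.5381 -0.2527  0.127 ] [-179.5    -0.2    56.96] q [-25.3  26.1  -9.7  54.7   0.3  97.7] F [-0.7  0.8 -0.3] w 0.0132
shift [-0.001  0.002 -0.   ] turn [-0.017 -0.007 -0.036]
```

View pics/v2.png

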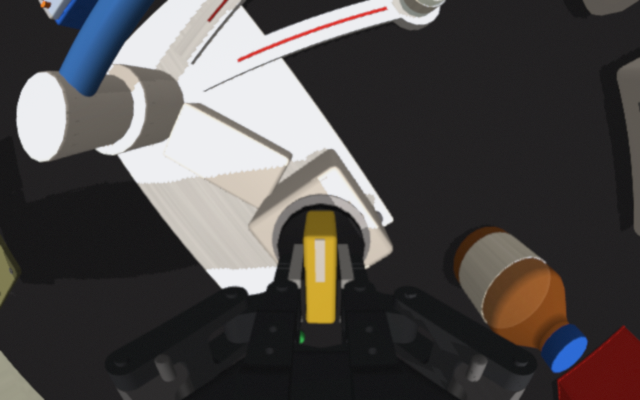

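Run:
```python
from m import *
c=env.camera_info('top');O=np.array([.4655,-.1035])
for f in ['t0.png','t2.png']:
    im=cv2.imread('pics/'+f)
    for n,lo,hi,box,z in [('red',(0,120,80),(8,255,255),(318,128,342,150),.07),('blue',(100,120,80),(125,255,255),(355,128,378,150),.07),('green',(40,100,60),(85,255,255),(325,140,362,170),.17)]:
        xs,ys=hull(im,lo,hi,box)
        if len(xs)==0: print(f,n,'none');continue
        p=onz(c,xs.mean(),ys.mean(),z)[:2];d=p-O;print(f,n,len(xs),xs.mean(),ys.mean(),p.round(4),'r',np.hypot(*d).round(4),'brg',np.degrees(np.arctan2(d[1],d[0])).round(2))
```

```text
t0.png red 61 329.91803278688525 137.95081967213116 [ 0.6859 -0.0386] r 0.2297 brg 16.42
t0.png blue 60 365.5 137.0 [ 0.6893 -0.1546] r 0.2296 brg -12.86
t0.png green 35 350.51428571428573 153.34285714285716 [ 0.614  -0.0976] r 0.1486 brg 2.26
t2.png red 62 329.85483870967744 137.9516129032258 [ 0.6859 -0.0383] r 0.2298 brg 16.47
t2.png blue 60 365.5 137.0 [ 0.6893 -0.1546] r 0.2296 brg -12.86
t2.png green 37 338.7567567567568 155.27027027027026 [ 0.608  -0.0621] r 0.1484 brg 16.2
```

View pics/v2t.png

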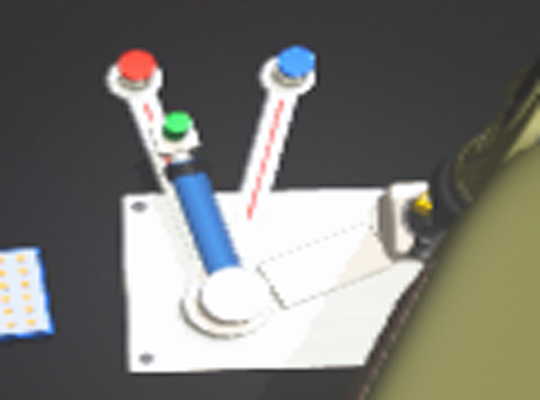

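The top view shows the probe arm lying over the red swing arm, with bearings of 16.2° for the post and about 16.4° for the vial. I'll trim by 2° of knob, release and lift.

Call:
send_rows(
  motion=[0,0,0,0,0,-0.04,0,0,0,0,0,-0.07,0,0,0,0,0,-0.07,0,0,0,0,0,-0.07],
)

```text
time: 4.42
ee_pos: [0.5382, -0.2528, 0.127]
tcp_rot: [-179.5, -0.2, 59.0]
ft_force: [-0.1, 0.7, -0.4]
width: 0.0129
```

Call:
send_rows(
  motion=[0,0,0,0,0,0,0,0,0,0,0,0,0,0,0,0,0,0,0,0,0,0,0,0,0,0,0,0,0,0,0,0,0,0,0,0],
  gripper=0.2,
)

```text
time: 4.92
ee_pos: [0.5383, -0.2529, 0.1271]
tcp_rot: [-179.5, -0.2, 59.0]
ft_force: [-0.1, -0.6, 0.4]
width: 0.0513
```

Call:
send_rows(
  motion=[0,0,-0.15,0,0,0,0,0,-0.3,0,0,0,0,0,-0.45,0,0,0,0,0,-0.55,0,0,0,0,0,-0.55,0,0,0],
)

```text
time: 5.33
ee_pos: [0.5419, -0.2553, 0.2714]
tcp_rot: [179.8, -0.3, 59.0]
ft_force: [0.4, -1.3, 1.3]
width: 0.0509
```

```bash
python3 -c "
from h import *
plan([.55,-.14,.262],0)"
```

```text
t 5.3333 pos [ 0.5419 -0.2553  0.2714] [179.81  -0.29  58.97] q [-25.4  21.7   5.5  73.6   0.3  95.7] F [ 0.4 -1.3  1.3] w 0.0509
shift [ 0.412 -0.21   0.039] turn [ 1.000e-03 -1.300e-02  2.058e+00]
```

Call:
send_rows(
  motion=[0.2,-0.1,0,0,0,-0.2,0.4,-0.15,0,0,0,-0.4,0.6,-0.25,0,0,0,-0.6,0.77,-0.25,0,0,0,-0.8,0.77,-0.25,0,0,0,-0.9,0.77,-0.25,0,0,0,-0.9,0.77,-0.25,0,0,0,-0.9,0.77,-0.25,0,0,0,-0.9],
)

```text
time: 6.0
ee_pos: [0.5871, -0.0582, 0.2715]
tcp_rot: [179.8, -0.1, 84.8]
ft_force: [0.4, 0.1, 0.1]
width: 0.0513
```

```bash
python3 -c "
from h import *
plan([.6085,-.063,.27],106)"
```

```text
t 6.0 pos [ 0.5871 -0.0582  0.2715] [ 1.7978e+02 -1.4000e-01  8.4760e+01] q [-5.7 20.8  4.1 73.1  0.1 89.5] F [0.4 0.1 0.1] w 0.0513
shift [-0.011  0.087  0.006] turn [ 0.009 -0.003 -0.741]
```

Call:
send_rows(
  motion=[-0.01,0.087,0,0,0,-0.24,-0.01,0.087,0,0,0,-0.5,-0.01,0.087,0,0,0,-0.74,-0.01,0.087,0,0,0,-0.74,-0.01,0.087,0,0,0,-0.74],
  gripper=0.6,
)

```text
time: 6.42
ee_pos: [0.6081, -0.0642, 0.2713]
tcp_rot: [179.8, -0.1, 105.6]
ft_force: [0.2, 0.1, 0.7]
width: 0.0684
```

Run:
```python
from m import *
plan([.6085,-.063,.27],106)
im,c=snap('wrist','w3.png');a,d=snap('top','t3.png');e,f=snap('side','s3.png')
```

```text
t 6.4167 pos [ 0.6081 -0.0642  0.2713] [ 1.7978e+02 -5.0000e-02  1.0564e+02] q [-6.1 23.   7.6 74.3  0.1 68.3] F [0.2 0.1 0.7] w 0.0684
shift [0.004 0.003 0.005] turn [ 0.008 -0.002 -0.013]
```

View pics/w3.png

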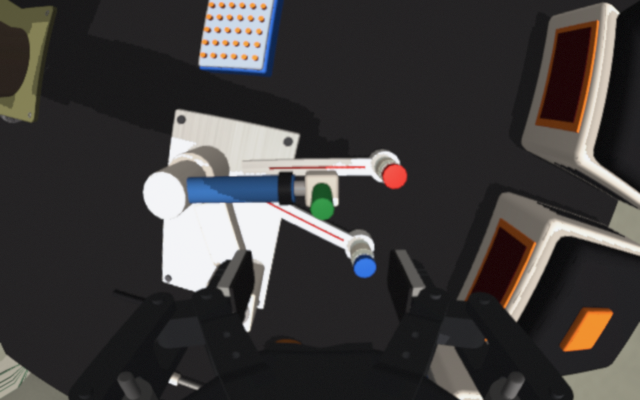

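The wrist view shows the post top at (321,208), the red cap at (395,176), the hub at (165,195) and the red line at y≈167. Next I'll compute the bearings.

Run:
```python
from m import *
im=cv2.imread('pics/w3.png');c=env.camera_info('wrist')
hsv=cv2.cvtColor(im,cv2.COLOR_BGR2HSV)
L=[]
for box in [(275,160,362,175),(282,205,343,242)]:
    m=(cv2.inRange(hsv,np.array((0,60,100)),np.array((12,255,255)))|cv2.inRange(hsv,np.array((168,60,100)),np.array((180,255,255))))
    k=np.zeros_like(m);x0,y0,x1,y1=box;k[y0:y1,x0:x1]=m[y0:y1,x0:x1];ys,xs=np.nonzero(k)
    P=np.array([onz(c,a,b,.02,True)[:2] for a,b in zip(xs,ys)]).astype(np.float32)
    vx,vy,x,y=cv2.fitLine(P,cv2.DIST_HUBER,0,.01,.01).ravel();s=np.sign(vx);L.append((vx*s,vy*s,x,y));print(len(xs),np.degrees(np.arctan2(vy*s,vx*s)))
(a,b,x,y),(d,e,p,q)=L
t=np.linalg.solve([[a,-d],[b,-e]],[p-x,q-y]);O=np.array([x+a*t[0],y+b*t[0]]);print('axis',O)
V=O+.23*np.array(L[0][:2]);print('vial',V)
br=lambda p:np.degrees(np.arctan2(p[1]-O[1],p[0]-O[0]))
# bright top discs
xs,ys=hull(im,(40,100,130),(85,255,255),(305,180,345,225));(u,v),r=cv2.minEnclosingCircle(np.c_[xs,ys].astype(np.float32));print('green top',u,v,r);p=onz(c,u,v,.182,True);print(p,br(p),np.hypot(*(p[:2]-O)))
xs,ys=hull(im,(0,150,200),(8,255,255),(380,160,412,192));(u,v),r=cv2.minEnclosingCircle(np.c_[xs,ys].astype(np.float32));print('red',u,v,r);p=onz(c,u,v,.075,True);print(p,br(p))
# sleeve silhouette axis: midline of blue sleeve, axis at z .12 (edges roughly)
xs,ys=hull(im,(100,100,40),(120,255,255),(200,165,278,215))
mid=[];
for X in range(205,276,5):
    yy=ys[xs==X]; mid.append(onz(c,X,(yy.min()+yy.max())/2,.12,True)[:2])
vx,vy,x,y=cv2.fitLine(np.array(mid,np.float32),cv2.DIST_HUBER,0,.01,.01).ravel();s=np.sign(vx)
print('sleeve',np.degrees(np.arctan2(vy*s,vx*s)),'offset of axis O',(O[0]-x)*vy*s-(O[1]-y)*vx*s, 'vial off',(V[0]-x)*-vy*s+(V[1]-y)*vx*s)
T=cv2.imread('pics/t3.png');c=env.camera_info('top')
for n,lo,hi,box,z in [('red',(0,120,80),(8,255,255),(318,128,342,150),.07),('green',(40,100,60),(85,255,255),(325,140,362,170),.17)]:
    xs,ys=hull(T,lo,hi,box)
    if len(xs): p=onz(c,xs.mean(),ys.mean(),z);print(n,len(xs),p,br(p))
```

```text
229 16.12236
152 -12.773071
axis [ 0.46552205 -0.10207652]
vial [ 0.68647635 -0.03820791]
green top 322.2105407714844 209.0 10.992554664611816
[ 0.60941758 -0.05993143  0.182     ] 16.324604601826096 0.14994043046126126
red 394.172119140625 175.919677734375 11.571250915527344
[ 0.68526143 -0.03752536  0.075     ] 16.370801719517004
sleeve 16.14614 offset of axis O -0.00012475811 vial off 2.9299408e-05
```

```bash
python3 -c "
from h import *
plan([.6094,-.060,.160],106.2)"
```

```text
t 6.5667 pos [ 0.6082 -0.0634  0.2716] [ 1.7974e+02 -5.0000e-02  1.0578e+02] q [-6.  23.   7.6 74.3  0.1 68.2] F [0.2 0.5 0.1] w 0.068
shift [0.012 0.006 0.446] turn [ 0.009 -0.002 -0.015]
```

Call:
send_rows(
  motion=[0.012,0.006,0.15,0.009,0,-0.015,0.012,0.006,0.3,0.009,0,-0.015,0.012,0.006,0.44,0.009,0,-0.015,0.012,0.006,0.44,0.009,0,-0.015,0.012,0.006,0.44,0.009,0,-0.015],
)

```text
time: 6.98
ee_pos: [0.6073, -0.0598, 0.1601]
tcp_rot: [-179.7, -0.2, 106.1]
ft_force: [0.2, -0.6, -0.3]
width: 0.0685
```

Call:
send_rows(
  motion=[0,0,0,0,0,0,0,0,0,0,0,0,0,0,0,0,0,0,0,0,0,0,0,0,0,0,0,0,0,0,0,0,0,0,0,0,0,0,0,0,0,0],
  gripper=-1,
  squeeze=50,
)

```text
time: 7.57
ee_pos: [0.6083, -0.0601, 0.1623]
tcp_rot: [-179.9, -0.1, 106.1]
ft_force: [-1.3, -0.1, 5.3]
width: 0.0168
```

Run:
```python
from m import *
O=np.array([.4655,-.1025]);b=np.radians(16.25);d=np.array([np.cos(b),np.sin(b)])
p=O+.230*d
plan([*p,.1605],106.2);s=env.read_state();q=s['ee_pos'][:2]-O;print(np.hypot(*q),np.degrees(np.arctan2(q[1],q[0])),s['ft_torque'])
plan([*(s['ee_pos'][:2]+.08*d),.1605],106.2)
```

```text
t 7.5667 pos [ 0.6083 -0.0601  0.1623] [-1.7989e+02 -7.0000e-02  1.0614e+02] q [-5.7 26.  -4.2 59.9  0.  68.2] F [-1.3 -0.1  5.3] w 0.0168
shift [-0.002  0.324  0.007] turn [-0.004 -0.002 -0.002]
0.14899617320477604 16.518500444458542 [-0.04774997  0.1863695  -0.03827827]
t 7.5667 pos [ 0.6083 -0.0601  0.1623] [-1.7989e+02 -7.0000e-02  1.0614e+02] q [-5.7 26.  -4.2 59.9  0.  68.2] F [-1.3 -0.1  5.3] w 0.0168
shift [0.001 0.32  0.007] turn [-0.004 -0.002 -0.002]
```

Call:
send_rows(
  motion=[0,0.03,0,0,0,0,0,0.06,0,0,0,0,0,0.09,0,0,0,0,0,0.12,0,0,0,0,0,0.15,0,0,0,0,0,0.18,0,0,0,0,0,0.21,0,0,0,0,0,0.24,0,0,0,0,0,0.27,0,0,0,0,0,0.3,0,0,0,0,0,0.32,0,0,0,0,0,0.322,0,0,0,0],
)

```text
time: 8.57
ee_pos: [0.6838, -0.0381, 0.1622]
tcp_rot: [-179.6, -0.1, 106.1]
ft_force: [-7.2, -2.4, 3.3]
width: 0.0167
```

Call:
send_rows(
  motion=[0,0,0,0,0,0,0,0,0,0,0,0],
)

```text
time: 8.73
ee_pos: [0.6814, -0.0388, 0.1622]
tcp_rot: [-179.3, -0.1, 106.1]
ft_force: [-7.6, -2.1, 2.7]
width: 0.0168
```

Run:
```python
from m import *
O=np.array([.4655,-.1025]);b=np.radians(16.25);d=np.array([np.cos(b),np.sin(b)]);p=O+.230*d
plan([*p,.162],106.2);s=env.read_state();q=s['ee_pos'][:2]-O;print(np.hypot(*q),np.degrees(np.arctan2(q[1],q[0])),s['ft_torque'], s['ee_pos'][:2]-[.6083,-.0601])
a,c=snap('wrist','w4.png');t,_=snap('top','t4.png');sd,_=snap('side','s4.png')
o=np.zeros((560,800,3),np.uint8)
o[:, :]=cv2.resize(a[100:310,170:470,::-1],(800,560),interpolation=cv2.INTER_CUBIC)
cv2.imwrite('pics/v4.png',o)
cv2.imwrite('pics/v4b.png',np.hstack([cv2.resize(sd[180:280,300:420,::-1],(440,366),interpolation=cv2.INTER_CUBIC),cv2.resize(t[115:215,310:410,::-1],(360,366),interpolation=cv2.INTER_CUBIC)]))
```

```text
t 8.7333 pos [ 0.6814 -0.0388  0.1622] [-1.7931e+02 -8.0000e-02  1.0608e+02] q [-3.2 33.3  8.7 66.1 -0.2 70.7] F [-7.6 -2.1  2.7] w 0.0168
shift [-0.003  0.019  0.001] turn [-0.024 -0.003 -0.004]
0.22513576715722305 16.430734257430352 [-0.29556087  0.77736052 -0.00404553] [0.07314176 0.021281  ]
```

View pics/v4.png

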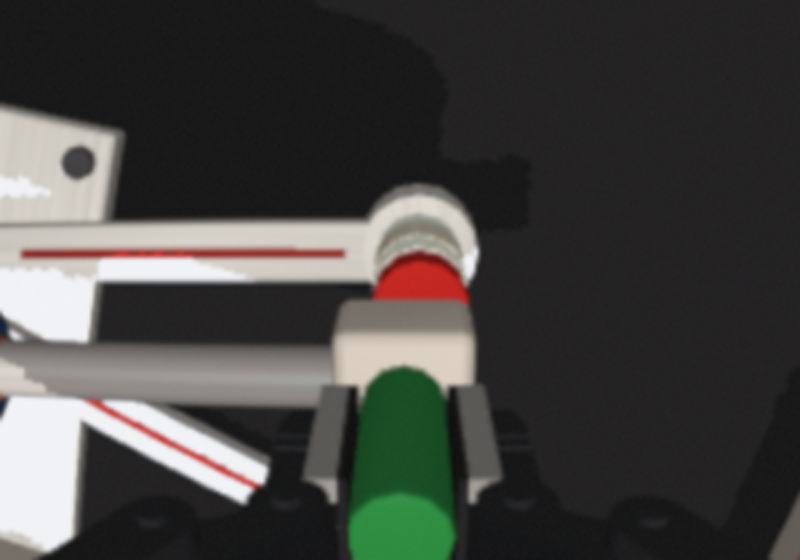

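View pics/v4b.png

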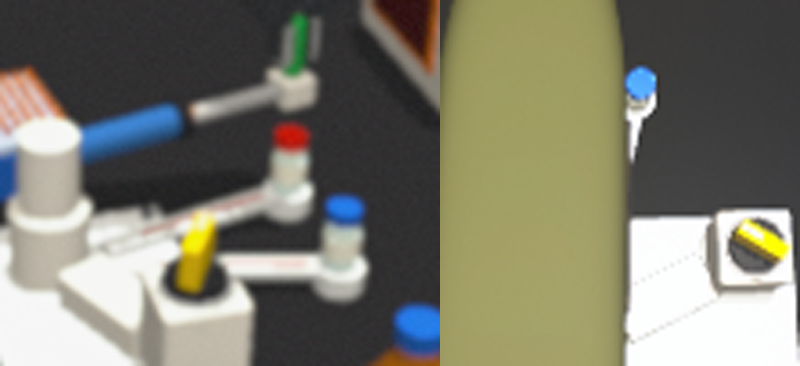

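The views show the head above the red cap, gripped at the post, with the ring at the mouth and both vials standing. The TCP reading puts the rod at about 76 mm because the arm sags under the spring, so I'll pull a bit further.

Call:
send_rows(
  motion=[-0.002,0.01,0,0,0,0,-0.002,0.02,0,0,0,0,-0.002,0.027,0,0,0,0,-0.002,0.027,0,0,0,0,-0.002,0.027,0,0,0,0,-0.002,0.027,0,0,0,0,-0.002,0.027,0,0,0,0,-0.002,0.027,0,0,0,0],
)

```text
time: 9.55
ee_pos: [0.6856, -0.0376, 0.1622]
tcp_rot: [-179.0, -0.1, 106.1]
ft_force: [-8.8, -1.7, 2.3]
width: 0.0168
```

Run:
```python
from m import *
O=np.array([.4655,-.1025])
s=env.read_state();q=s['ee_pos'][:2]-O;print(s['ee_pos'],s['tcp_rot'],np.hypot(*q),np.degrees(np.arctan2(q[1],q[0])),s['ft_force'],np.hypot(*(s['ee_pos'][:2]-[.6083,-.0601])))
a,c=snap('wrist','w5.png');sd,cs=snap('side','s5.png')
# where points along rod project (wrist)
def pf(c,X):
    K=c['mtx'];p=c['R']@np.array(X)+c['t'];r=np.hypot(p[0],p[1]);th=np.arctan2(r,p[2]);return K[0,0]*th*p[:2]/r+K[:2,2]
b=np.radians(16.25);d=np.array([np.cos(b),np.sin(b)])
for R in (.125,.135,.215,.23): print(R,pf(c,[*(O+R*d),.127]),proj(cs,[*(O+R*d),.127]))
o=np.hstack([cv2.resize(a[180:280,60:200,::-1],(460,330),interpolation=cv2.INTER_CUBIC),cv2.resize(sd[195:225,325:375,::-1],(340,330),interpolation=cv2.INTER_CUBIC)])
cv2.imwrite('pics/v5.png',o)
```

```text
[ 0.68559586 -0.03763476  0.16224298] [-1.79045030e+02 -1.47953871e-01  1.06053136e+02] 0.2294552008837178 16.420962337274556 [-8.80102929 -1.71820095  2.32199894] 0.0804943337959049
0.125 [156.70460279 241.28902687] [351.31887549 209.02321798]
0.135 [169.84827453 241.9862847 ] [354.21982245 208.20216951]
0.215 [295.58281574 245.79872418] [376.75033852 201.82540845]
0.23 [321.77778772 245.96714909] [380.84534777 200.66640723]
```

View pics/v5.png

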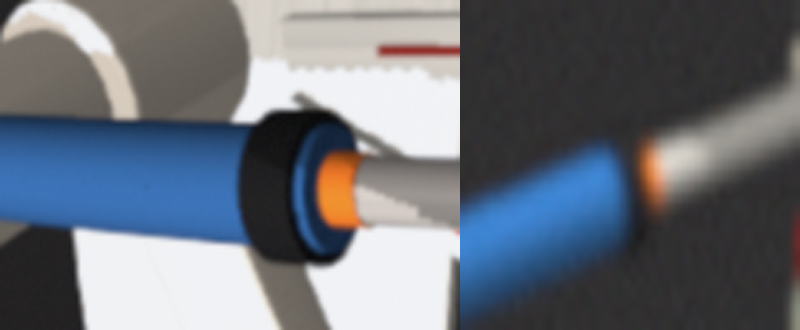

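Run:
```python
from m import *
s=env.read_state();print(s['time'],s['ee_pos'],s['width'],s['ft_force'],abs(s['qd']).max())
if np.hypot(*(s['ee_pos'][:2]-[.6856,-.0376]))<.0015: print(env.sign_off())
```

```text
9.65 [ 0.68558107 -0.03765805  0.16227557] 0.016763858737934404 [-7.18462164 -0.47241544  2.32788843] 0.08272558855822364
the job is handed in; nothing more can be done
None
```

I turned the knob about 58° in three small turns, let go of it, and took the grip post. I then pulled the rod out to its mark and handed the job in at 9.7 s, still holding the post.

What the last checks showed:

- **Aim:** before the pull, with the rod still in, the sleeve pointed at 16.15° and the post at 16.3°. The red vial was at 16.1–16.4°, so the aim was off by about 1 mm or less at the vial.
- **Rod length:** the hand travelled 80.5 mm from the rod-in grip. The final close-up shows the whole orange ring clear of the sleeve. The first pull came up short at 76 mm because the arm sagged under the spring, so I pulled a little further.
- **Head position:** the head was within about 2 mm of where I measured the vial.
- **Grip and stillness:** the fingers held the post with 50 N commanded, the wrist felt about 7–9 N of spring pull, and the arm was at rest.
- **Vials:** both were standing when I last viewed them, during the pull. I did not measure their positions again after the final 4 mm pull.
- **Other things:** I did not re-measure the bench items, but the arm met no unexpected contact force.

No check failed, and the sign-off gave no verdict.

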